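# Cure the lens carrier: slide it to the lamp and hold the shutter open at the mark

## Robot

A 6-joint arm with a two-finger parallel gripper is mounted at the origin on the work surface. World frame = base frame: x ahead of the robot, y to its left, z up, the work surface at z = 0. Lengths are in m, angles in degrees, forces in N, time in s.
With the tool pointing down it reaches from about 0.3 to 0.75 m from the base axis. Payload 8.5 kg.
Tool frame: the origin (TCP) lies midway between the tips of the shut fingers; the grasp point (between the pads) lies grasp_offset behind it (grasp_offset is the distance from the TCP to the grasp point, in m); z points along the fingers, y is the line along which they close (so a half turn about z gives the same grasp; the last joint's range is limited). The gripper opens to 85 mm and grips with 20 to 120 N. Pads are 22 mm wide; open, the fingers measure 114 mm over their backs; the gripper's body (76 mm by 85 mm) begins 54 mm behind the grasp point. The pads swing forward as they close: fully open they stand 13 mm farther back than shut.
Start: joints at [-88.024, 21.807, 74.336, -0, 83.858, -12.336], TCP at [0.136, -0.533, 0.231] pointing down, gripper open.
Joint ranges: [-178.18, 178.18], [-50.72, 133.34], [12.68, 142.11], [-81.47, 261.47], [9.98, 163.14], [-165.26, 165.26]. Speed limits (degrees/s): [136.94, 136.94, 180, 180, 180, 180].

## Interface

Orientations are given as a 3x3 rotation matrix whose columns are the frame's x, y, z axes.
In Python, from rig import observe, get_image, camera_params, close_job, grasp_offset gives the robot as it stands.
- The arm moves only by the shell command python3 -m handwheel 'ROWS' [OPENING] [FORCE]. ROWS is JSON, a list of rows, each a list of 2 entries, a list of its own where there are three numbers: the shift along the tool's x, y, z as a fraction of full scale, then the turn, a rotation vector about the tool's x, y, z as a fraction of full scale. In form: [[[dx, dy, dz], [ax, ay, az]], ...]. A call has 1 to 10 rows; each row is the pose to reach, as a shift and turn from the pose commanded when the call began, along the tool's axes at that moment, turning the shorter way round; what a row does not reach only later rows make up. Full scale, the value 1, is 0.5 m for a shift and pi rad for a turn. A row lasts 1/10 s, in which the tool goes at most 50 mm and 8.59 degrees, less where a joint would pass 70% of its speed; a pose out of reach is approached as far as the arm can. A call with a number of a shift or a turn outside -1 to 1 is refused whole. A call with a gripper value outside its range is refused whole. OPENING is the opening, from 0 (shut) to 1 (fully open), set as the call begins (- or left out, the last holds). The fingers move at their own pace and stop on an object; FORCE is the grip in N (left out, the last holds). Time passes only in rows, so rows that repeat a pose let the fingers close. It gives the time, the measured TCP pose, the force, the opening and the grip force at its end, in the units of the state.
- observe(): the state, without advancing time (a new reading comes with each control period).
- get_image(name): name is "scene" or "top"; returns (picture, depth): 384x512x3 uint8, red, green, blue; 384x512 float32, m along the optical axis (not along the pixel's ray), 0 where there is no reading.
- camera_params(name): a dict with "K" (3x3 intrinsics, pixels), "k1" (the pictures are not rectified: a ray, as slopes to the right and down, at radius r is drawn at 1 + k1 r^2 times it, then the intrinsics apply), "R" (3x3) and "t" (3): a world point X has camera coordinates R X + t. Camera axes: x right, y down, z forward; pixel columns grow to the right and rows downward; lengths in m; the calibration is good to about 2 mm. A picture is of the moment at which its call begins. camera_params takes no time and is no camera call.
- close_job(): hands the job in; it is judged then, once.
The state is a dict: "time_s": time; "q": joint angles; "qvel": joint speeds; "joint_efforts": joint torques, N m; "position": TCP position; "tool_rot": TCP orientation; "ft_force": force on the tool from outside, world axes, zero at the start; "wrist_torque": the same for the moment, N m; "grip_width": finger opening in m; "gripper_force": force on a finger pad.
Only numpy, scipy, OpenCV 4.12 (cv2) and the standard library are available. Lean on these libraries where they do the work, as an engineer would, in place of code of your own. Each camera call takes 0.05 s, during which the arm holds its last target. There are 200 camera calls.

## Task

At the light-curing station, slide the round lens carrier along the stage plate, without lifting or tipping it, until it stands wholly inside the middle ring in front of the lamp window, and let go of it. Only then take the upright tab of the spring-return shutter on top of the lamp housing, pull it out towards the robot's side until its pointer lines up with the pointer of the black index clamp, and finish while still holding it there: letting go would close the shutter. Leave the square carrier, the index clamp and everything else where they are.

Things in the scene. Friction and masses are not known exactly. Their poses are not given: they have to be found in the camera images.
- station: Fixed light-curing station: white housing on an aluminium stage plate. Origin: on the table under the middle ring's centre; x points from there into the housing, y left along the row of rings. Plate: top at z 8 mm, x -60 to 100, y -165 to 165 mm. Housing: x 100 to 260, y -150 to 150 mm, top at z 85 mm, glass window in its front; shutter slide on top along x at y 0.
- ring (a point): Centre of the middle of three engraved rings (inner diameter 72 mm, nothing raised) on the stage plate's top, z 8 mm; the others lie 110 mm to its left and right. Same axes as the station.
- carrier: Round lens carrier: steel disc 56 mm in diameter, 18 mm high, with an upright grip post 12 mm in diameter in its centre, post top 58 mm above the underside; small lenses, 4 mm proud, around the post at 20 mm radius. 0.25 to 0.5 kg. Origin: centre of its underside, z up. Starts near the left or right ring, the square carrier near the other.
- square_carrier: The square carrier, to be left alone: a steel block 60 x 60 x 18 mm with the same post in its centre (top 58 mm above the underside). Origin: centre of its underside.
- shutter (a joint): How far the shutter slide is pulled out, m: 0 closed, grows as it moves in a straight level line along the station's -x (towards the robot), stop at 0.060. The spring pulls it back with about 5 N when closed and 120 N/m more as it opens (about 10 N at 45 mm).
- tab (a point): Middle of the top edge of the shutter's pull tab: upright steel plate 10 mm thick along the station's x, 40 mm wide along y, top at z 135 mm, rising 42 mm from the flat slide (60 mm wide, top z 93 mm, reaching 18 mm in front of the tab and 68 mm behind). Closed, it is 170 mm from the ring's centre along x, at y 0. Moves with the shutter; axes as the station's.
- pointer (a point): Tip of the shutter's pointer (4 mm wide bar, steel, over a black strip), which sticks out 62 mm to the left (+y) of the tab's middle, at the tab's own x, 93 mm above the table. Moves with the shutter.
- mark (a point): Tip of the index clamp's pointer, the mark, z 93 mm, at y +66 mm on the station. The black clamp, 16 mm along x, 18 mm along y (y 69 to 87 mm), top z 99 mm, with a white centre line, sits stiffly on a rail on the housing, its pointer at the middle of its length. Axes as the station's; the shutter is at the mark when both pointer tips have the same station x.
- index (a joint): Where the index clamp is set, m, along the same scale as the shutter: the shutter is at the mark when joint shutter equals joint index. Between 0.025 and 0.045; not to be changed.
- jar: Small amber jar, 32 mm in diameter, 45 mm high, standing on the housing's top right of the shutter. Origin: centre of its underside. To be left alone.
- tweezers: Brass tweezers, 125 mm long, lying on the table to the left. Origin: middle of the underside. To be left alone.
- tray: Black divided parts tray, 160 x 120 x 20 mm, on the table to the right. Origin: centre of its underside. To be left alone.
- tape: Roll of tape, 90 mm in diameter, 24 mm high, on the table at the near right. Origin: centre of its underside. To be left alone.
- solvent: Green glass bottle, 50 mm in diameter, 100 mm high, on the table at the far left. Origin: centre of its underside. To be left alone.
- driver: Screwdriver with black handle, 150 mm long, lying on the table to the left. Origin: on its underside, along its length. To be left alone.

How it is judged (in metres and radians):
On the way, in this order (a step that is already met when the one before it is completed fails the run):
1. the round carrier stands inside the middle ring, released and still, with the shutter still closed (horizontal distance between carrier and ring below 0.009 m and angle between carrier's own z axis and vertical below 0.05 rad and linear speed of carrier below 0.01 m/s and contact force between carrier and the arm below 0.1 N and contact force between carrier and the fingers below 0.1 N and value of joint shutter below 0.006 m), for 0.2 s.
2. the shutter is pulled out to the mark and held there by the fingers (x of pointer in the frame of mark between -0.004 and 0.004 m and contact force between shutter and the fingers above 1.5 N), for 0.5 s.
At the end, for the whole second after the job is handed in: The shutter's pointer is within 4 mm of the index clamp's pointer along the slide and still, held there by the fingers (over 1.5 N on the shutter) and by nothing else; the round carrier stands upright on the stage plate, untouched, its centre within 9 mm of the middle ring's centre (all of step 2 and velocity of joint shutter between -0.01 and 0.01 m/s and contact force between shutter and carrier below 0.1 N and contact force between shutter and jar below 0.1 N and contact force between shutter and square_carrier below 0.1 N and horizontal distance between carrier and ring below 0.009 m and angle between carrier's own z axis and vertical below 0.05 rad and height (world z) of carrier below 0.011 m and linear speed of carrier below 0.01 m/s and contact force between carrier and the fingers below 0.1 N and contact force between carrier and the arm below 0.1 N); the arm keeps its last pose, push and grip.
It fails at once if the round carrier is lifted off the stage plate (underside more than 6 mm above it) or tipped (more than 0.25 rad) (height (world z) of carrier above 0.014 m or angle between carrier's own z axis and vertical above 0.25 rad).
It fails at once if the shutter is opened (over 10 mm) while the round carrier is not in the middle ring (value of joint shutter above 0.01 m and horizontal distance between carrier and ring above 0.012 m).
It fails at once if the index clamp is shifted (more than 3 mm) (distance of mark from where it was at the start of the episode above 0.003 m).
It fails at once if the square carrier is moved (more than 15 mm) (distance of square_carrier from where it was at the start of the episode above 0.015 m).
It fails at once if a bystander is moved (more than 20 mm) (distance of any of jar, tweezers, tray, tape, solvent, driver from where it was at the start of the episode above 0.02 m).
It also fails if it takes over 51 s, if anything falls off the work surface, if the arm or the gripper's body presses on something with over 40 N, if the wrist force passes 120 N, or if a joint passes its speed limit or range.

## Working session

There is one attempt and no reset: what is moved stays moved. The work goes in short steps, Python scripts to look and compute and a shell command to move; the robot and the scene stay as the last step left them, time stands still between calls to the robot, and variables do not carry over. Pictures are saved under pics/ and viewed, at most 10 in all, crops included, and the job is handed in when it is done.

```bash
mkdir -p pics; ls; python3 - <<'E'
from rig import *
import cv2,numpy as np
print(observe(),grasp_offset() if callable(grasp_offset) else grasp_offset)
for n in("scene","top"):
    p,d=get_image(n); cv2.imwrite(f"pics/{n}0.png",p[:,:,::-1]); np.savez(f"pics/{n}0.npz",p=p,d=d)
    print(n,camera_params(n))
E
```

```text
pics
{'time_s': 0.0, 'q': array([-8.80225238e+01,  2.18425584e+01,  7.43854880e+01, -1.86010758e-03,
        8.38592870e+01, -1.23371294e+01]), 'qvel': array([ 0.06980498, -0.02299702, -0.08173692, -0.0468972 , -0.05866841,
        0.01303768]), 'joint_efforts': array([-8.19569450e-04, -4.48464561e+01, -2.31273526e+01, -2.31730237e-04,
        4.78333430e-03,  1.48577641e-05]), 'position': array([ 0.1359516 , -0.53262101,  0.23069277]), 'tool_rot': array([[ 9.68951884e-01,  2.47249347e-01, -8.48563640e-05],
       [ 2.47249187e-01, -9.68950733e-01,  1.52223275e-03],
       [ 2.94149417e-04, -1.49595096e-03, -9.99998838e-01]]), 'ft_force': array([ 0.08071621, -0.14374997,  0.13002887]), 'wrist_torque': array([-0.00916879, -0.0037396 ,  0.00927892]), 'gripper_force': 0.0, 'grip_width': 0.08522543452744744} 0.0187
scene {'K': array([[442.11459473,   0.        , 257.43102008],
       [  0.        , 442.11459473, 189.55104482],
       [  0.        ,   0.        ,   1.        ]]), 'k1': 0.012992366571029666, 'R': array([[-0.7466948 ,  0.6651139 ,  0.00838949],
       [ 0.5356776 ,  0.60876369, -0.58519765],
       [-0.39433031, -0.43246998, -0.81084729]]), 't': array([ 0.39407814, -0.19526754,  1.52450165])}
top {'K': array([[384.90898281,   0.        , 262.66453648],
       [  0.        , 384.90898281, 197.01374349],
       [  0.        ,   0.        ,   1.        ]]), 'k1': -0.05199375095486476, 'R': array([[-0.02873143, -0.99950115, -0.01311356],
       [-0.98998356,  0.0302671 , -0.13790013],
       [ 0.13822824,  0.00902014, -0.99035932]]), 't': array([0.02353021, 0.52912157, 1.14687099])}
```

View pics/scene0.png

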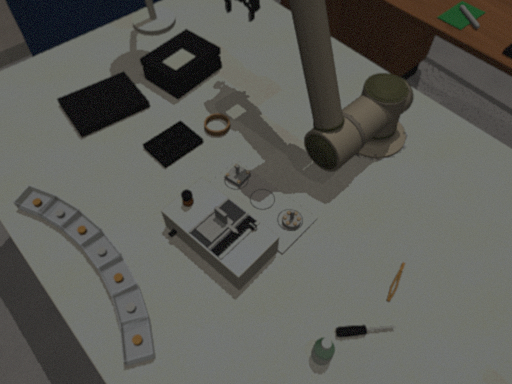

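View pics/top0.png

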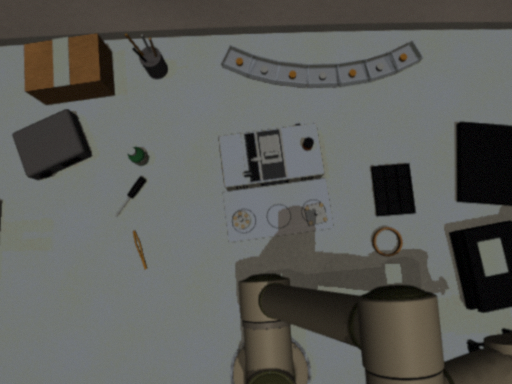

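The scene view shows the round carrier at about (291,219), the square at (237,177) and the middle ring at (262,198). In the top view they are at (243,220), (314,210) and (279,216), with the shutter near (270,150). I'll enlarge both views.

```bash
python3 - <<'E'
import cv2,numpy as np
def enh(n,x0,y0,x1,y1,s):
    p=np.load(f"pics/{n}0.npz")["p"][y0:y1,x0:x1,::-1]
    p=cv2.resize(p,None,fx=s,fy=s,interpolation=cv2.INTER_CUBIC).astype(float)
    p=255*(p/255)**0.7; cv2.imwrite(f"pics/{n}0c.png",p.clip(0,255))
enh("top",212,115,337,245,4.6)
enh("scene",155,155,325,285,4.6)
E
```

```text
[ WARN:0@0.093] global loadsave.cpp:1063 imwrite_ Unsupported depth image for selected encoder is fallbacked to CV_8U.
```

View pics/top0c.png

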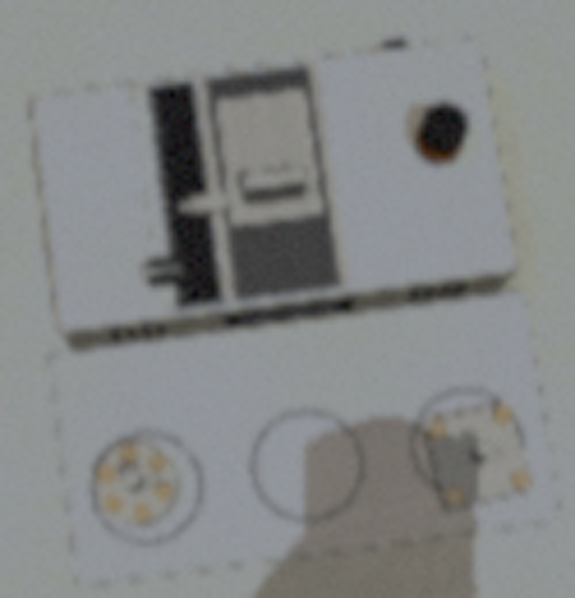

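View pics/scene0c.png

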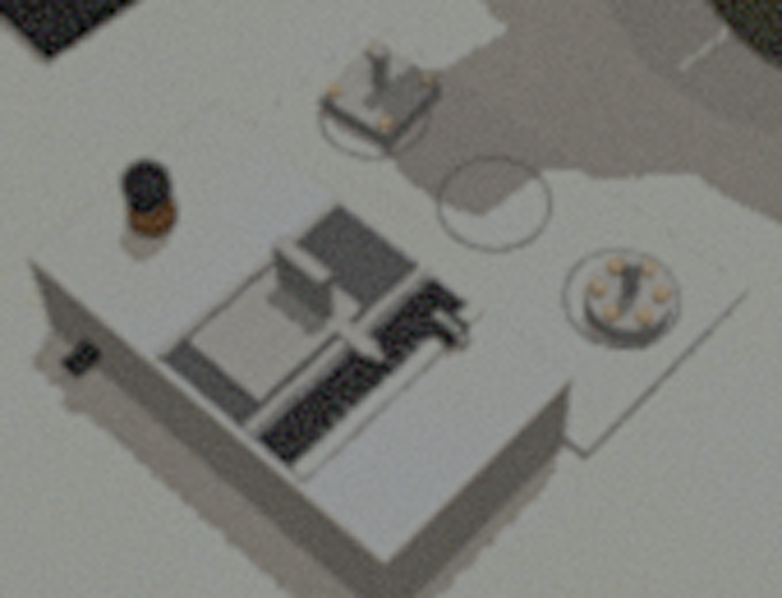

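```bash
cat > h.py <<'E'
import cv2,numpy as np
from rig import *
from scipy.optimize import least_squares
def rays(n,uv):
    c=camera_params(n);uv=np.atleast_2d(np.array(uv,float))
    d=np.c_[(uv-c["K"][:2,2])/c["K"][0,0]]; s=d.copy()
    for _ in range(10): s=d/(1+c["k1"]*(s**2).sum(1,keepdims=True))
    return -c["R"].T@c["t"], np.c_[s,np.ones(len(s))]@c["R"]
def plane(n,uv,z):
    o,d=rays(n,uv); return o+d*((z-o[2])/d[:,2])[:,None]
def proj(n,X):
    c=camera_params(n);x=np.atleast_2d(X)@c["R"].T+c["t"];s=x[:,:2]/x[:,2:]
    return s*(1+c["k1"]*(s**2).sum(1,keepdims=True))*c["K"][0,0]+c["K"][:2,2]
def tri(uvs):  # {"scene":uv,"top":uv}
    A=np.zeros((3,3));b=np.zeros(3);L=[]
    for n,uv in uvs.items():
        o,d=rays(n,uv);d=d[0]/np.linalg.norm(d[0]);P=np.eye(3)-np.outer(d,d);A+=P;b+=P@o;L.append((P,o))
    X=np.linalg.solve(A,b); return X,[1e3*np.linalg.norm(P@(X-o)) for P,o in L]
OFF={"top":(212,115),"scene":(155,155)}
def full(n,uv): return (np.array(uv)+.5)/4.6-.5+OFF[n]
E
python3 - <<'E'
from h import *
for n in("top","scene"): print(n,"cam",-camera_params(n)["R"].T@camera_params(n)["t"])
ringpx={"top":[(147,487),(307,465),(470,444)],"scene":[(622,300),(495,204),(375,110)]}
C={}
for n in ringpx:
    p=np.load(f"pics/{n}0.npz")["p"];g=p.mean(2).astype(np.float32)
    big=cv2.resize(g,None,fx=3,fy=3,interpolation=cv2.INTER_CUBIC);big=cv2.GaussianBlur(big,(0,0),1.5)
    bh=cv2.morphologyEx(big,cv2.MORPH_BLACKHAT,np.ones((15,15)))
    v,u=np.nonzero(bh>8);w=bh[v,u];P=plane(n,(np.c_[u,v]+.5)/3-.5,.008)[:,:2]
    for i,c in enumerate(ringpx[n]):
        c0=plane(n,full(n,c),.008)[0,:2]
        r=np.hypot(*(P-c0).T);m=(r>.028)&(r<.046)
        f=least_squares(lambda x:np.sqrt(w[m])*(np.hypot(*(P[m]-x[:2]).T)-x[2]),[*c0,.036],loss="soft_l1",f_scale=.003)
        C[n,i]=f.x[:2];print(n,i,m.sum(),c0.round(4),f.x.round(4), proj(n,[*f.x[:2],.008]).round(2))
for i in range(3): print("tri ring",i,tri({n:proj(n,[*C[n,i],.008])[0] for n in ringpx}))
lens={"top":(138,480),"scene":(629,288)}; L={}
for n in lens:
    p=np.load(f"pics/{n}0.npz")["p"].astype(int);h=(p[...,0]-p[...,2])
    c=full(n,lens[n]);v,u=np.nonzero(h>35);m=np.hypot(u-c[0],v-c[1])<11;
    k=np.zeros(h.shape,np.uint8);k[v[m],u[m]]=1
    N,_,st,ce=cv2.connectedComponentsWithStats(k)
    Q=plane(n,ce[1:],.03);print(n,N-1,st[1:,4],Q[:,:2].round(4).tolist());
    f=least_squares(lambda x:np.hypot(*(Q[:,:2]-x[:2]).T)-x[2],[*Q[:,:2].mean(0),.02]);print("carrier",f.x)
    L[n]=proj(n,[*f.x[:2],.03])[0]
print("tri lens centre",tri(L))
hand={"pointer":((180,206),(378,360)),"mark":((187,268),(437,318)),"post":((122,462),(630,266))}
for k,(a,b) in hand.items(): print(k,tri({"top":full("top",a),"scene":full("scene",b)}))
for n in ("top","scene"):
    print(n,[plane(n,full(n,hand[k][n=="scene"]),.093)[0].round(4) for k in("pointer","mark")])
E
```

```text
top cam [ 0.36596775 -0.00284144  1.20908887]
scene cam [1.00001375 0.51606613 1.11856181]
top 0 1377 [0.4614 0.0699] [0.4606 0.0693 0.0362] [[243.77 220.73]]
top 1 1469 [ 0.4731 -0.0393] [ 0.4732 -0.0395  0.0372] [[278.41 215.68]]
top 2 1094 [ 0.4841 -0.1507] [ 0.4819 -0.1491  0.0376] [[313.3  211.83]]
scene 0 1111 [0.4614 0.0693] [0.461  0.0659 0.0351] [[289.13 219.01]]
scene 1 1235 [ 0.4725 -0.0402] [ 0.4726 -0.0415  0.0371] [[261.9  198.72]]
scene 2 1198 [ 0.4818 -0.1527] [ 0.4814 -0.1513  0.0371] [[236.51 178.7 ]]
tri ring 0 (array([0.46129974, 0.06805116, 0.01050678]), [np.float64(1.4431115695730052), np.float64(1.4431115695730738)])
tri ring 1 (array([ 0.47335957, -0.03984954,  0.01029173]), [np.float64(0.6023106829120264), np.float64(0.6023106829119674)])
tri ring 2 (array([ 0.48212356, -0.14929927,  0.0103937 ]), [np.float64(0.6628062428967821), np.float64(0.6628062428967852)])
top 6 [3 2 5 5 6 4] [[0.482, 0.0811], [0.4763, 0.0623], [0.4699, 0.0954], [0.4565, 0.0575], [0.449, 0.0916], [0.4428, 0.073]]
carrier [0.46246582 0.07671281 0.02005785]
scene 5 [4 1 2 3 1] [[0.4585, 0.0565], [0.4783, 0.0644], [0.4513, 0.0928], [0.4842, 0.0803], [0.4708, 0.0981]]
carrier [0.46369948 0.07754666 0.02068299]
tri lens centre (array([0.46267241, 0.07679485, 0.02800294]), [np.float64(0.0681129843050364), np.float64(0.06811298430505355)])
pointer (array([0.63652712, 0.03900965, 0.09136428]), [np.float64(0.7329072583321835), np.float64(0.7329072583322005)])
mark (array([0.59366853, 0.03770975, 0.09108645]), [np.float64(2.1696894106013964), np.float64(2.169689410601325)])
post (array([0.47275322, 0.0816338 , 0.07407439]), [np.float64(0.058322496819822156), np.float64(0.05832249681984026)])
top [array([0.6356, 0.0395, 0.093 ]), array([0.5947, 0.036 , 0.093 ])]
scene [array([0.6375, 0.0392, 0.093 ]), array([0.5931, 0.0404, 0.093 ])]
```

```bash
cat >> h.py <<'E'
from scipy.spatial.transform import Rotation as Ro
YAW=np.radians(5.6); SX=np.array([np.cos(YAW),np.sin(YAW),0]); SY=np.array([-np.sin(YAW),np.cos(YAW),0])
RT=np.c_[SY,SX,[0,0,-1]]   # tool y = station x, z down
RING=np.array([.473,-.040,.008])
def go(p):
    s=observe();R=s["tool_rot"]
    print("t",round(s["time_s"],2),"pos",s["position"].round(4),"F",s["ft_force"].round(1),"w",round(s["grip_width"],4),"gf",s["gripper_force"])
    print("shift",(R.T@(np.array(p)-s["position"])/.5).round(4),"turn",(Ro.from_matrix(R.T@RT).as_rotvec()/np.pi).round(4))
E
python3 -c "
from h import *
go([.463,.077,.14])
for n,a,b in(('t','top',0),): pass"
```

```text
t 0.1 pos [ 0.136  -0.5326  0.2308] F [0.6 1.1 0.7] w 0.0854 gf 0.0
shift [ 0.9352 -1.0195  0.1832] turn [-3.000e-04 -4.000e-04 -4.516e-01]
```

```bash
python3 -m handwheel '[[[0.85,-0.93,0.05],[0,0,-0.4516]],[[0.85,-0.93,0.05],[0,0,-0.4516]],[[0.85,-0.93,0.05],[0,0,-0.4516]],[[0.85,-0.93,0.05],[0,0,-0.4516]],[[0.85,-0.93,0.05],[0,0,-0.4516]],[[0.85,-0.93,0.05],[0,0,-0.4516]],[[0.85,-0.93,0.05],[0,0,-0.4516]],[[0.85,-0.93,0.05],[0,0,-0.4516]],[[0.85,-0.93,0.05],[0,0,-0.4516]],[[0.85,-0.93,0.05],[0,0,-0.4516]]]' 1 25; python3 -c "
from h import *
go([.463,.077,.14])"
```

```text
time_s: 1.1
position: [0.3718, -0.0902, 0.2115]
tool_rot: [[-0.102, 0.995, 0.0], [0.995, 0.102, -0.0], [-0.0, 0.0, -1.0]]
ft_force: [0.5, -1.1, -0.4]
grip_width: 0.0849
gripper_force: 0.0
t 1.1 pos [ 0.3718 -0.0902  0.2115] F [ 0.5 -1.1 -0.4] w 0.0849 gf 0.0
shift [0.3141 0.2157 0.1429] turn [0.     0.     0.0015]
```

```bash
python3 -m handwheel '[[[0.314,0.216,0.143],[0,0,0]],[[0.314,0.216,0.143],[0,0,0]],[[0.314,0.216,0.143],[0,0,0]],[[0.314,0.216,0.143],[0,0,0]],[[0.314,0.216,0.143],[0,0,0]],[[0.314,0.216,0.143],[0,0,0]],[[0.314,0.216,0.143],[0,0,0]]]'; python3 - <<'E'
from h import *
go([.463,.077,.04])
p,d=get_image("scene");cv2.imwrite("pics/s1.png",cv2.resize(p[120:270,180:380,::-1],None,fx=4,fy=4,interpolation=2))
E
```

```text
time_s: 1.8
position: [0.4633, 0.0739, 0.1402]
tool_rot: [[-0.097, 0.995, 0.0], [0.995, 0.097, -0.0], [-0.0, -0.0, -1.0]]
ft_force: [-0.4, 0.7, -0.1]
grip_width: 0.0852
gripper_force: 0.0
t 1.8 pos [0.4633 0.0739 0.1402] F [-0.4  0.7 -0.1] w 0.0852 gf 0.0
shift [ 0.0063 -0.      0.2005] turn [-0.      0.0001 -0.0002]
```

View pics/s1.png

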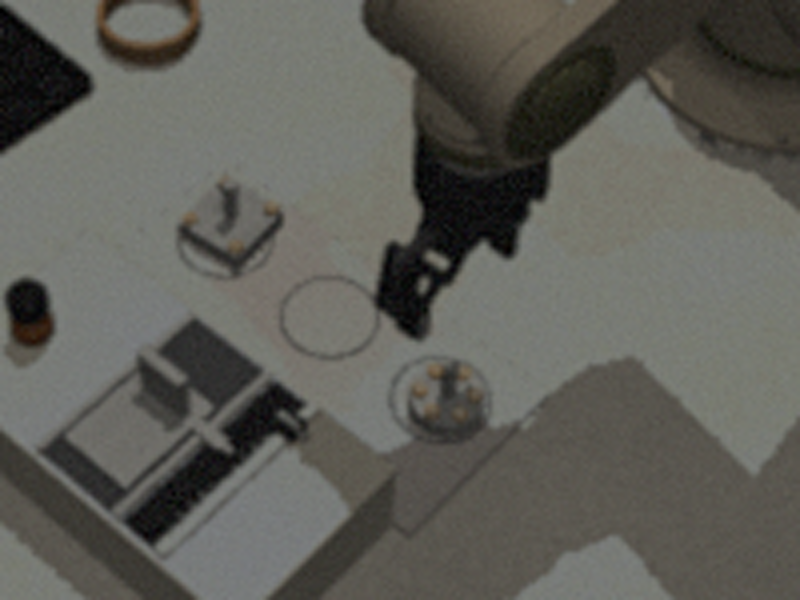

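Open fingers are above the round carrier (pixel ~(440,395) in the crop) and clear of its post; the scene is otherwise unchanged. I'll descend and close.

```bash
python3 -m handwheel '[[[0.003,0,0.05],[0,0,0]],[[0.003,0,0.1],[0,0,0]],[[0.003,0,0.14],[0,0,0]],[[0.003,0,0.17],[0,0,0]],[[0.003,0,0.195],[0,0,0]],[[0.003,0,0.195],[0,0,0]],[[0.003,0,0.195],[0,0,0]]]' 1 25 && python3 -m handwheel '[[[0,0,0],[0,0,0]],[[0,0,0],[0,0,0]],[[0,0,0],[0,0,0]],[[0,0,0],[0,0,0]],[[0,0,0],[0,0,0]],[[0,0,0],[0,0,0]],[[0,0,0],[0,0,0]],[[0,0,0],[0,0,0]]]' 0 25; python3 -c "
from h import *
go([.473,-.04,.042])"
```

```text
time_s: 2.55
position: [0.4636, 0.0752, 0.0432]
tool_rot: [[-0.096, 0.995, 0.001], [0.995, 0.096, -0.0], [-0.0, 0.001, -1.0]]
ft_force: [-0.4, 0.3, 0.2]
grip_width: 0.0853
gripper_force: 0.0
time_s: 3.35
position: [0.4631, 0.0761, 0.0424]
tool_rot: [[-0.098, 0.995, -0.001], [0.995, 0.098, 0.0], [0.0, -0.001, -1.0]]
ft_force: [-1.6, -0.4, -0.2]
grip_width: 0.0111
gripper_force: 25.5
t 3.35 pos [0.4631 0.0761 0.0424] F [-1.6 -0.4 -0.2] w 0.0111 gf 25.50952523946762
shift [-0.233  -0.0029  0.0007] turn [-0.0003 -0.0001  0.    ]
```

Post is gripped (11 mm). Sliding it to the ring.

```bash
python3 -m handwheel '[[[-0.008,0,0],[0,0,0]],[[-0.024,0,0],[0,0,0]],[[-0.045,0,0],[0,0,0]],[[-0.068,-0.001,0],[0,0,0]],[[-0.091,-0.001,0],[0,0,0]],[[-0.114,-0.001,0],[0,0,0]],[[-0.137,-0.002,0],[0,0,0]],[[-0.158,-0.002,0],[0,0,0]],[[-0.176,-0.002,0],[0,0,0]],[[-0.192,-0.003,0],[0,0,0]]]' && python3 -m handwheel '[[[-0.016,0,0],[0,0,0]],[[-0.028,0,0],[0,0,0]],[[-0.036,0,0],[0,0,0]],[[-0.041,0,0],[0,0,0]],[[-0.041,0,0],[0,0,0]],[[-0.041,0,0],[0,0,0]],[[-0.041,0,0],[0,0,0]],[[-0.041,0,0],[0,0,0]]]'; python3 - <<'E'
from h import *
go([.473,-.04,.042])
for n in("scene","top"):
    p,d=get_image(n);np.savez(f"pics/{n}2.npz",p=p,d=d)
    p=p.astype(int);h=p[...,0]-p[...,2];c=proj(n,[.473,-.04,.03])[0];v,u=np.nonzero(h>35);m=np.hypot(u-c[0],v-c[1])<12
    print(n,m.sum(),plane(n,np.c_[u,v][m],.03)[:,:2].round(3).tolist() if m.any() else None)
E
```

```text
time_s: 4.35
position: [0.4713, -0.0205, 0.0424]
tool_rot: [[-0.097, 0.995, -0.0], [0.995, 0.097, -0.0], [-0.0, -0.0, -1.0]]
ft_force: [-0.4, 0.4, -3.9]
grip_width: 0.0107
gripper_force: 25.1
time_s: 5.15
position: [0.4732, -0.0398, 0.0425]
tool_rot: [[-0.098, 0.995, -0.0], [0.995, 0.098, 0.0], [0.0, -0.0, -1.0]]
ft_force: [-0.2, -0.4, -3.6]
grip_width: 0.0108
gripper_force: 25.1
t 5.15 pos [ 0.4732 -0.0398  0.0425] F [-0.2 -0.4 -3.6] w 0.0108 gf 25.108756721019745
shift [-0.0003 -0.0005  0.001 ] turn [-0.     -0.      0.0001]
scene 2 [[0.49, -0.054], [0.487, -0.052]]
top 0 None
```

```bash
python3 -m handwheel '[[[0,0,0],[0,0,0]],[[0,0,0],[0,0,0]],[[0,0,0],[0,0,0]],[[0,0,0],[0,0,0]],[[0,0,0],[0,0,0]],[[0,0,0],[0,0,0]]]' 1 && python3 -m handwheel '[[[0,0,-0.05],[0,0,0]],[[0,0,-0.12],[0,0,0]],[[0,0,-0.2],[0,0,0]],[[0,0,-0.3],[0,0,0]],[[-0.1,-0.1,-0.35],[0,0,0]],[[-0.2,-0.16,-0.35],[0,0,0]],[[-0.3,-0.16,-0.35],[0,0,0]],[[-0.4,-0.16,-0.35],[0,0,0]],[[-0.4,-0.16,-0.35],[0,0,0]],[[-0.4,-0.16,-0.35],[0,0,0]]]'; python3 - <<'E'
from h import *
L={}
for n in("scene","top"):
    p,d=get_image(n);np.savez(f"pics/{n}3.npz",p=p,d=d)
    a=p.astype(int);h=a[...,0]-a[...,2];c=proj(n,[.473,-.04,.03])[0];v,u=np.nonzero(h>35);m=np.hypot(u-c[0],v-c[1])<12
    k=np.zeros(h.shape,np.uint8);k[v[m],u[m]]=1
    N,_,st,ce=cv2.connectedComponentsWithStats(k);Q=plane(n,ce[1:],.03)[:,:2]
    print(n,Q.round(4).tolist())
    f=least_squares(lambda x:np.hypot(*(Q-x[:2]).T)-.0202,Q.mean(0));print("carrier",f.x);L[n]=proj(n,[*f.x,.03])[0]
    c=(c+.0).astype(int);cr=p[c[1]-55:c[1]+25,c[0]-60:c[0]+60,::-1].astype(float)
    L[n+"i"]=255*(cv2.resize(cr,None,fx=4,fy=4,interpolation=2).clip(0,255)/255)**.7 if n=="top" else 255*(cv2.resize(p[c[1]-20:c[1]+60,c[0]-70:c[0]+50,::-1],None,fx=4,fy=4,interpolation=2)/255.)**.7
print(tri({n:L[n] for n in("scene","top")}))
cv2.imwrite("pics/c3.png",np.vstack([L["topi"],L["scenei"]])[:600].clip(0,255).astype(np.uint8))
E
```

```text
time_s: 5.85
position: [0.4733, -0.0401, 0.0425]
tool_rot: [[-0.098, 0.995, 0.0], [0.995, 0.098, -0.0], [-0.0, 0.0, -1.0]]
ft_force: [-0.6, -0.4, -1.0]
grip_width: 0.0851
gripper_force: 0.0
time_s: 6.85
position: [0.4129, -0.25, 0.2172]
tool_rot: [[-0.094, 0.996, -0.0], [0.996, 0.094, -0.001], [-0.001, -0.0, -1.0]]
ft_force: [-0.2, -0.2, -0.3]
grip_width: 0.0852
gripper_force: 0.0
scene []<stdin>:9: RuntimeWarning: Mean of empty slice.
  ret = um.true_divide(
Traceback (most recent call last):
ValueError: Initial guess is outside of provided bounds
```

```bash
python3 - <<'E'
from h import *
L={};I=[]
for n in("scene","top"):
    p,d=get_image(n);np.savez(f"pics/{n}3.npz",p=p,d=d)
    a=cv2.GaussianBlur(p.astype(np.float32),(0,0),.6);h=(a[...,0]-a[...,2])/a.sum(2)
    c=proj(n,[.473,-.04,.03])[0];yy,xx=np.mgrid[:384,:512];m=(np.hypot(xx-c[0],yy-c[1])<12)&(h>.09)
    N,_,st,ce=cv2.connectedComponentsWithStats(m.astype(np.uint8));Q=plane(n,ce[1:],.03)[:,:2]
    print(n,h[int(c[1])-12:int(c[1])+12,int(c[0])-12:int(c[0])+12].max(),Q.round(4).tolist())
    if len(Q)>2:
        f=least_squares(lambda x:np.hypot(*(Q-x[:2]).T)-.0202,Q.mean(0));print("carrier",f.x)
    x,y=c.astype(int);o=(x-60,y-90) if n=="top" else (x-70,y-20);o=(o[0],max(o[1],0));print(n,"crop",o)
    I.append(255*(cv2.resize(p[o[1]:o[1]+110,o[0]:o[0]+100,::-1],None,fx=4,fy=4,interpolation=2)/255.)**.6)
cv2.imwrite("pics/c3.png",np.hstack(I).clip(0,255).astype(np.uint8))
E
```

```text
scene 0.11258893 [[0.4698, -0.0599], [0.4564, -0.0441], [0.4901, -0.0528], [0.4961, -0.0357], [0.4812, -0.0196]]
carrier [ 0.4757818  -0.03950995]
scene crop (np.int64(192), np.int64(174))
top 0.13536155 [[0.4923, -0.0348], [0.4874, -0.0535], [0.4801, -0.0194], [0.4669, -0.0585], [0.4593, -0.0239], [0.4547, -0.0431]]
carrier [ 0.4733866 -0.0387832]
top crop (np.int64(218), np.int64(125))
```

View pics/c3.png

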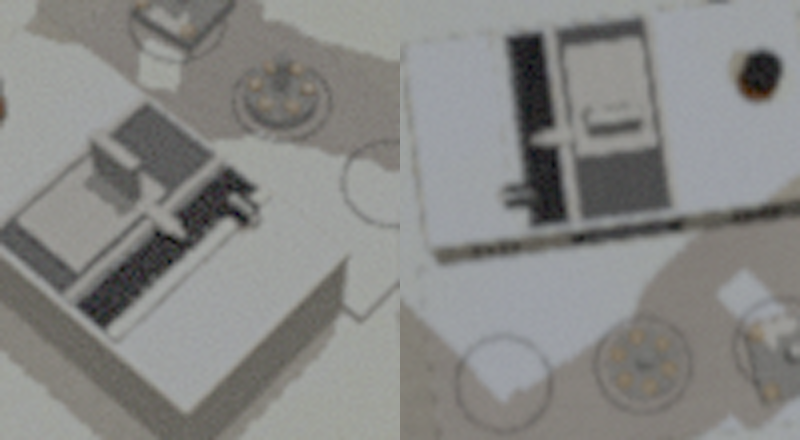

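The round carrier stands centred in the middle ring, measured about (0.474,-0.039), which is within ~2 mm. Next I'll measure the pointer, mark and tab profiles.

```bash
python3 - <<'E'
from h import *
def prof(n,y0,y1,z,xs):
    g=np.load(f"pics/{n}3.npz")["p"].mean(2).astype(np.float32)
    X=[[RING[:2]@np.eye(2)+x*SX[:2]+y*SY[:2] for y in np.linspace(y0,y1,15)] for x in xs]
    P=np.array(X);P=np.dstack([P,np.full(P.shape[:2],z)]);uv=proj(n,P.reshape(-1,3)).reshape(*P.shape[:2],2).astype(np.float32)
    return cv2.remap(g,uv[...,0],uv[...,1],cv2.INTER_CUBIC).mean(1)
for n in("scene","top"):
    for k,y0,y1,z,a,b in(("pointer",.045,.058,.093,.155,.185),("mark",.066,.0685,.093,.112,.146),("line",.071,.085,.099,.112,.146),("tab",-.016,.016,.135,.155,.185)):
        xs=np.arange(a,b,.002);print(n,k,int(a*1e3),"step2:",prof(n,y0,y1,z,xs).round().astype(int).tolist())
# tab height: hand-picked ends of its top face, centre line
sc=lambda u,v:(u/4+192,v/4+174); tp=lambda u,v:((u-400)/4+218,v/4+125)
for a,b in(((98,138),(645,112)),((143,180),(586,116))): print("tab corner",tri({"scene":sc(*a),"top":tp(*b)}))
E
```

```text
scene pointer 155 step2: [31, 28, 25, 31, 52, 79, 100, 108, 102, 86, 61, 35, 20, 21, 29]
scene mark 112 step2: [20, 13, 15, 16, 31, 62, 86, 87, 65, 39, 19, 11, 17, 17, 12, 20, 24]
scene line 112 step2: [85, 77, 75, 72, 58, 43, 50, 76, 84, 65, 42, 21, 12, 22, 42, 62, 77]
scene tab 155 step2: [60, 59, 57, 58, 63, 78, 97, 107, 107, 95, 73, 54, 49, 53, 57]
top pointer 155 step2: [18, 17, 19, 29, 46, 69, 88, 96, 94, 79, 60, 38, 24, 18, 16]
top mark 112 step2: [24, 21, 14, 13, 16, 17, 21, 26, 29, 28, 22, 15, 11, 13, 16, 18, 16]
top line 112 step2: [100, 95, 84, 62, 40, 27, 32, 48, 56, 51, 40, 39, 54, 74, 88, 95, 96]
top tab 155 step2: [72, 53, 41, 40, 54, 75, 95, 104, 102, 97, 93, 95, 99, 102, 104]
tab corner (array([ 0.64244711, -0.04244789,  0.12429958]), [np.float64(2.849987250679454), np.float64(2.8499872506797046)])
tab corner (array([0.64070991, 0.00112164, 0.12199016]), [np.float64(3.951166643696371), np.float64(3.9511666436964736)])
```

```bash
python3 -c "
from h import *
go([.6422,-.0234,.18])"
```

```text
t 7.0 pos [ 0.413  -0.2461  0.2173] F [ 0.4  0.7 -0.4] w 0.0854 gf 0.0
shift [0.3984 0.4997 0.0748] turn [-0.0001 -0.0002  0.0001]
```

```bash
python3 -m handwheel '[[[0.08,0.1,0],[0,0,0]],[[0.16,0.2,0],[0,0,0]],[[0.24,0.3,0],[0,0,0]],[[0.32,0.4,0],[0,0,0]],[[0.37,0.47,0.05],[0,0,0]],[[0.398,0.5,0.075],[0,0,0]],[[0.398,0.5,0.075],[0,0,0]],[[0.398,0.5,0.075],[0,0,0]],[[0.398,0.5,0.075],[0,0,0]],[[0.398,0.5,0.075],[0,0,0]]]'; python3 -c "
from h import *
go([.6422,-.0234,.102])"
```

```text
time_s: 8.0
position: [0.642, -0.0246, 0.1809]
tool_rot: [[-0.098, 0.995, 0.001], [0.995, 0.098, -0.0], [-0.0, 0.001, -1.0]]
ft_force: [1.1, -0.9, -0.4]
grip_width: 0.0855
gripper_force: 0.0
t 8.0 pos [ 0.642  -0.0246  0.1809] F [ 1.1 -0.9 -0.4] w 0.0855 gf 0.0
shift [0.0024 0.0005 0.1578] turn [ 0.0002  0.0001 -0.    ]
```

```bash
python3 -m handwheel '[[[0.001,0,0.04],[0,0,0]],[[0.001,0,0.08],[0,0,0]],[[0.001,0,0.115],[0,0,0]],[[0.001,0,0.14],[0,0,0]],[[0.001,0,0.155],[0,0,0]],[[0.001,0,0.155],[0,0,0]]]' && python3 -m handwheel '[[[0,0,0],[0,0,0]],[[0,0,0],[0,0,0]],[[0,0,0],[0,0,0]],[[0,0,0],[0,0,0]],[[0,0,0],[0,0,0]],[[0,0,0],[0,0,0]],[[0,0,0],[0,0,0]],[[0,0,0],[0,0,0]]]' 0 50; python3 -c "
from h import *
go(np.array([.6422,-.0234,.102])-.042*SX)
print('station x',(observe()['position']-RING)@SX)"
```

```text
time_s: 8.6
position: [0.6421, -0.0243, 0.1021]
tool_rot: [[-0.097, 0.995, -0.001], [0.995, 0.097, 0.0], [0.0, -0.001, -1.0]]
ft_force: [-0.2, 0.0, -0.2]
grip_width: 0.0853
gripper_force: 0.0
time_s: 9.4
position: [0.6417, -0.024, 0.1028]
tool_rot: [[-0.098, 0.995, -0.002], [0.995, 0.098, -0.0], [-0.0, -0.002, -1.0]]
ft_force: [-5.3, -1.7, 2.6]
grip_width: 0.0091
gripper_force: 49.5
t 9.4 pos [ 0.6417 -0.024   0.1028] F [-5.3 -1.7  2.6] w 0.0091 gf 49.518025517463684
shift [ 0.0012 -0.083   0.0017] turn [-0.0006  0.0001  0.0002]
station x 0.1695030687155772
```

```bash
python3 -m handwheel '[[[0,-0.005,0],[0,0,0]],[[0,-0.015,0],[0,0,0]],[[0,-0.027,0],[0,0,0]],[[0,-0.04,0],[0,0,0]],[[0,-0.053,0],[0,0,0]],[[0,-0.065,0],[0,0,0]],[[0,-0.075,0],[0,0,0]],[[0,-0.083,0],[0,0,0]],[[0,-0.083,0],[0,0,0]],[[0,-0.083,0],[0,0,0]]]' && python3 -m handwheel '[[[0,0,0],[0,0,0]],[[0,0,0],[0,0,0]],[[0,0,0],[0,0,0]]]'; python3 - <<'E'
from h import *
go(np.array([.6422,-.0234,.102])-.042*SX)
print('station x',(observe()['position']-RING)@SX)
def prof(g,n,y0,y1,z,xs):
    P=np.array([[[*(RING[:2]+x*SX[:2]+y*SY[:2]),z] for y in np.linspace(y0,y1,15)] for x in xs])
    uv=proj(n,P.reshape(-1,3)).reshape(*P.shape[:2],2).astype(np.float32)
    return cv2.remap(g,uv[...,0],uv[...,1],cv2.INTER_CUBIC).mean(1)
I=[]
for n in("scene","top"):
    p,d=get_image(n);np.savez(f"pics/{n}4.npz",p=p,d=d);g=p.mean(2).astype(np.float32)
    for k,y0,y1,z in(("pointer",.045,.058,.093),("mark",.066,.0685,.093),("line",.071,.085,.099)):
        print(n,k,"112 step2:",prof(g,n,y0,y1,z,np.arange(.112,.146,.002)).round().astype(int).tolist())
    x,y=proj(n,RING+.128*SX+.05*SY+[0,0,.085])[0].astype(int)
    I.append(255*(cv2.resize(p[y-30:y+30,x-25:x+25,::-1],None,fx=8,fy=8,interpolation=2)/255.)**.6)
cv2.imwrite("pics/c4.png",np.hstack(I).clip(0,255).astype(np.uint8))
E
```

```text
time_s: 10.4
position: [0.6029, -0.0282, 0.1028]
tool_rot: [[-0.098, 0.995, 0.005], [0.995, 0.098, -0.0], [-0.001, 0.005, -1.0]]
ft_force: [9.3, 0.6, -2.8]
grip_width: 0.0093
gripper_force: 48.7
time_s: 10.7
position: [0.603, -0.0282, 0.1028]
tool_rot: [[-0.098, 0.995, 0.005], [0.995, 0.098, -0.0], [-0.001, 0.005, -1.0]]
ft_force: [8.7, -0.2, -2.5]
grip_width: 0.0095
gripper_force: 48.8
t 10.7 pos [ 0.603  -0.0282  0.1028] F [ 8.7 -0.2 -2.5] w 0.0095 gf 48.798696398735046
shift [ 0.0019 -0.0051  0.0016] turn [0.0015 0.0003 0.0001]
station x 0.130551965888243
scene pointer 112 step2: [25, 25, 24, 20, 20, 24, 36, 55, 70, 74, 70, 61, 47, 31, 22, 24, 24]
scene mark 112 step2: [18, 6, 17, 24, 25, 44, 65, 62, 39, 25, 16, 10, 24, 25, 14, 15, 15]
scene line 112 step2: [62, 53, 50, 50, 43, 31, 35, 55, 62, 46, 28, 15, 11, 25, 44, 53, 56]
top pointer 112 step2: [59, 66, 71, 72, 71, 71, 73, 75, 78, 79, 79, 80, 81, 81, 82, 81, 79]
top mark 112 step2: [49, 54, 58, 60, 61, 63, 66, 70, 75, 77, 77, 77, 78, 80, 80, 81, 81]
top line 112 step2: [47, 49, 50, 52, 56, 61, 65, 69, 72, 74, 74, 75, 77, 79, 80, 81, 81]
```

View pics/c4.png

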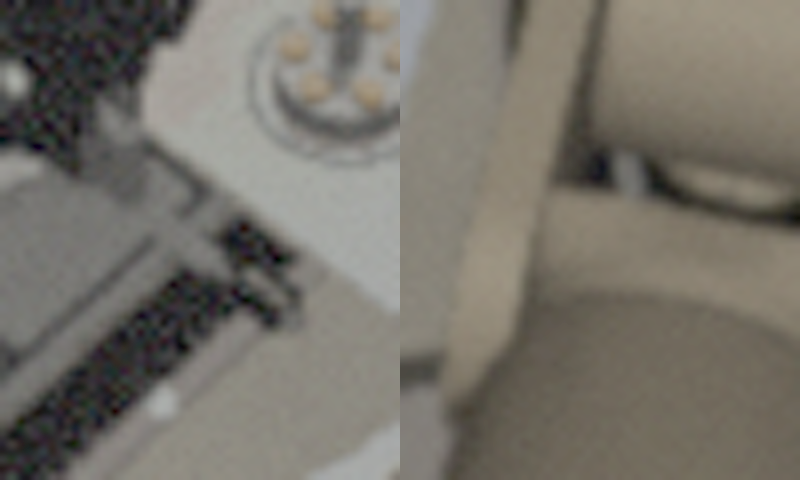

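The top view is now blocked by the arm. In the scene crop the shutter pointer (~(215,255)) sits just behind the clamp's white centre line (~(260,285)). By profile that is x = 130.3 mm against 127.7 mm, so about 2.6 mm more is needed. The "mark" profile in this view is the line seen through a lower plane, since the clamp top hides the mark's tip.

```bash
python3 -m handwheel '[[[0,-0.003,0],[0,0,0]],[[0,-0.0055,0],[0,0,0]],[[0,-0.0055,0],[0,0,0]],[[0,-0.0055,0],[0,0,0]],[[0,-0.0055,0],[0,0,0]],[[0,-0.0055,0],[0,0,0]],[[0,-0.0055,0],[0,0,0]],[[0,-0.0055,0],[0,0,0]],[[0,-0.0055,0],[0,0,0]],[[0,-0.0055,0],[0,0,0]]]'; python3 - <<'E'
from h import *
print('station x',(observe()['position']-RING)@SX)
def prof(g,n,y0,y1,z,xs):
    P=np.array([[[*(RING[:2]+x*SX[:2]+y*SY[:2]),z] for y in np.linspace(y0,y1,15)] for x in xs])
    uv=proj(n,P.reshape(-1,3)).reshape(*P.shape[:2],2).astype(np.float32)
    return cv2.remap(g,uv[...,0],uv[...,1],cv2.INTER_CUBIC).mean(1)
n="scene";p,d=get_image(n);g=p.mean(2).astype(np.float32)
for k,y0,y1,z in(("pointer",.045,.058,.093),("line",.071,.085,.099)):
    print(k,"116 step1:",prof(g,n,y0,y1,z,np.arange(.116,.142,.001)).round().astype(int).tolist())
a=cv2.GaussianBlur(p.astype(np.float32),(0,0),.6);h=(a[...,0]-a[...,2])/a.sum(2)
c=proj(n,[.474,-.039,.03])[0];yy,xx=np.mgrid[:384,:512];m=(np.hypot(xx-c[0],yy-c[1])<12)&(h>.09)
N,_,st,ce=cv2.connectedComponentsWithStats(m.astype(np.uint8));Q=plane(n,ce[1:],.03)[:,:2]
print(least_squares(lambda x:np.hypot(*(Q-x[:2]).T)-.0202,Q.mean(0)).x,Q.round(3).tolist())
E
```

```text
time_s: 11.8
position: [0.6004, -0.0285, 0.1029]
tool_rot: [[-0.098, 0.995, 0.005], [0.995, 0.098, -0.001], [-0.001, 0.005, -1.0]]
ft_force: [9.5, -0.1, -2.8]
grip_width: 0.0095
gripper_force: 48.8
station x 0.12789133118779755
pointer 116 step1: [21, 22, 23, 24, 26, 32, 39, 48, 56, 63, 69, 73, 74, 74, 70, 64, 55, 46, 37, 30, 25, 21, 20, 20, 19, 18]
line 116 step1: [53, 53, 51, 46, 40, 35, 31, 31, 36, 45, 56, 63, 62, 56, 47, 36, 26, 19, 15, 13, 12, 16, 23, 33, 41, 47]
[ 0.47543331 -0.03915244] [[0.469, -0.059], [0.456, -0.045], [0.488, -0.055], [0.462, -0.024], [0.495, -0.035], [0.481, -0.019]]
```

```bash
python3 -c "
from rig import *
print(close_job())"
```

```text
the job is handed in; nothing more can be done
None
```

The job is handed in (no verdict returned): the round carrier stands released about 2 mm from the middle ring's centre, and the gripper is holding the shutter within about 1 mm of the index mark, both measured from the camera images.

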